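# Index the plate carousel to bring the dish under the nozzle

### The job

The small plate carousel has a dispensing nozzle over one of its six places, and a flat round dish stands in one of the two places next to it. Push the turntable round by one of its upright pegs, by one place in the direction that brings the dish under the nozzle, so that it clicks into its detent there. Touch neither the dish nor the small bottle on the carousel: the dish must stay flat in its place and the bottle upright on the turntable.

Things in the scene. Friction and masses are not known exactly. Their poses are not given: they have to be found in the camera images.
- carousel: Fixed round white base under an aluminium turntable, 260 mm across, top 46 mm above the worktop. Origin: on the worktop, on the turntable's axis; z up, x towards the nozzle and column (away from the robot within 0.5 rad). Six dish places at 78 mm radius, one every 60 degrees from the x axis at the start, each marked by four studs 6 mm high. A low black hub in the middle is 60 mm high.
- nozzle (a point): Tip of the steel dispensing nozzle fixed over one place of the carousel, at x = 78 mm, y = 0, 148 mm above the worktop. Its arm runs outward to a steel column 22 mm thick at x = 165 mm, y = 0 (beyond the disc); both reach up to about 205 mm. They do not turn.
- peg (a point): Top of one of six like upright pegs on the turntable, the one at 150 degrees from the carousel's x axis at the start. They stand at 117 mm radius, midway between the places (30, 90, 150, 210, 270, 330 degrees), turn with the disc, are 12 mm thick with 15 mm black caps, and reach from the disc (46 mm) to 101 mm above the worktop.
- turntable (a joint): Turntable angle, rad: 0 at the start, positive counter-clockwise seen from above, free both ways. A detent every 60 degrees (1.047 rad): about 2 to 4 N at a peg pushes it over the crest halfway (30 degrees); past the crest it runs on by itself into the next detent and stops there, damped.
- dish: The flat round covered dish on the carousel, 60 mm in diameter, 14 mm high, loose, in one of the two places next to the nozzle (60 degrees to either side of it). Origin at the centre of its underside, z up. Like dishes on the worktop are not part of the task.
- bottle: Small white plastic bottle with a screw cap, 42 mm in diameter, 71 mm high, standing loose in the place on the other side of the nozzle. Origin at the centre of its underside, z up.
Things that resemble listed ones, but are neither listed nor needed, are in the scene too. What is shaped like the dish but orange or purple is not meant.

How it is judged (in metres and radians):
At the end, for the whole second after the job is handed in: The turntable rests one place (60 degrees, within 10) from where it began, the dish lies flat on it under the nozzle within 15 mm in the carousel's x and y, and the bottle stands upright on the turntable (x of dish in the frame of carousel between 0.063 and 0.093 m and y of dish in the frame of carousel between -0.015 and 0.015 m and (value of joint turntable between 0.872 and 1.222 rad or value of joint turntable between -1.222 and -0.872 rad) and velocity of joint turntable between -0.05 and 0.05 rad/s and z of dish in the frame of carousel between 0.041 and 0.051 m and angle between dish's own z axis and vertical below 0.1 rad and angle between bottle's own z axis and vertical below 0.15 rad and z of bottle in the frame of carousel between 0.036 and 0.056 m); the robot touches nothing.
It fails at once if the robot touched the dish on the carousel (contact force between any of the arm, the fingers and dish above 0.5 N).
It fails at once if the robot touched the bottle on the carousel (contact force between any of the arm, the fingers and bottle above 0.5 N).
It fails at once if the bottle on the carousel was tipped over (angle between bottle's own z axis and vertical above 0.6 rad).
It also fails if it takes over 35 s, if anything falls off the work surface, if the arm or the gripper's body presses on something with over 40 N, if the wrist force passes 120 N, or if a joint passes its speed limit or range.

### The arm

A 6-joint arm with a two-finger parallel gripper is mounted at the origin on a cart in front of the work surface, level with it; the furniture and walls round the work are solid. World frame = base frame: x ahead of the robot, y to its left, z up, the work surface at z = 0. Lengths are in mm, angles in rad, forces in N, time in s.
With the tool pointing down it reaches from about 400 to 925 mm from the base axis. Payload 12.5 kg.
Tool frame: the origin (TCP) lies midway between the tips of the shut fingers; the grasp point (between the pads) lies 19 mm behind it; z points along the fingers, y is the line along which they close (so a half turn about z gives the same grasp; the last joint's range is limited). The gripper opens to 95 mm and grips with 3 to 60 N. Pads are 20 mm wide; open, the fingers measure 119 mm over their backs; the gripper's body (75 mm by 180 mm) begins 59 mm behind the grasp point.
Start: joints at [1.196, 0.491, 1.559, -0, 1.092, -0.106], TCP at [165.966, 602.579, 214.661] pointing down, gripper open.
Joint ranges: [-3.1, 3.1], [-0.84, 2.19], [0.05, 2.79], [-1.13, 4.28], [0.06, 2.93], [-2.69, 2.69]. Speed limits (rad/s): [2.22, 2.22, 2.79, 3.14, 3.14, 3.14].

### API

Orientations are given as [roll, pitch, yaw] about the fixed x, y, z axes, in that order (R = Rz(yaw) Ry(pitch) Rx(roll)).
In Python, from cell import readout, eyes, env gives the robot as it stands.
- The arm moves only by the tool move_arm, never from a script. Its argument "plan" is a list of rows, each a list of 3 entries, a list of its own where there are three numbers: the turn, a rotation vector about the tool's x, y, z in degrees, then the shift along the tool's x, y, z in m, then the gripper command: -1 is shut, 1 is fully open, values between are in proportion. In form: [[[ax, ay, az], [x, y, z], jaw], ...]. A call has 1 to 5 rows; each row is the pose to reach, as a shift and turn from the pose commanded when the call began, along the tool's axes at that moment; what a row does not reach only later rows make up. A row lasts 1/8 s, in which the tool goes at most 62.5 mm and 10.7 degrees, less where a joint would pass 70% of its speed; a pose out of reach is approached as far as the arm can. A call with a gripper value outside its range is refused whole. The fingers move at their own pace and stop on an object; the grip force is fixed at half the most. Time passes only in rows, so rows that repeat a pose let the fingers close. It gives the time, the measured TCP pose, the force, the opening and the grip force at its end, in the units of the state.
- readout.state(): the state, without advancing time (a new reading comes with each control period).
- eyes.read_camera(name): name is "scene" or "top" or "wrist"; returns a dict with "img" (384x512x3 uint8, red, green, blue), "K" (3x3 intrinsics, pixels), "extrinsics" (4x4, takes a point from camera to world coordinates). Camera axes: x right, y up, looking along -z (the intrinsics and any distortion apply to the point x, -y, -z); pixel columns grow to the right and rows downward; lengths in mm; the calibration is good to about 2 mm. A picture is of the moment at which its call begins. There is no depth.
- env.job_done(): hands the job in; it is judged then, once.
Trained networks look in a picture, given as the dict that the camera call returned (one of the last four; its "shot" number tells which), for a name from the list of things; names that differ only in an ending like _2 or _b are one class to them, and where a whole thing is asked for, a point or a joint stands for the part that bears it (a point fixed in the world has none). Each returns a list of dicts, best first, with "score" (0 to 1); they miss things now and then, are a little off and sometimes report something else, mostly with a low value. They report only what shows in the picture. A call takes as long as a camera call. They do not tell look-alikes from the thing itself.
- eyes.cut_out(picture, name): "mask" (384x512 bool, what is visible of it) and "uv" ([column, row] in pixels, amid what is visible of it).
The state is a dict: "t": time; "joints": joint angles; "qvel": joint speeds; "tau": joint torques, N m; "eef_pos": TCP position; "tcp_rot": TCP orientation; "ft_force": force on the tool from outside, world axes, zero at the start; "moment": the same for the moment, N m; "opening": opening from 0.0 (shut) to 1.0 (fully open); "grip_force": force on a finger pad.
Only numpy, scipy, OpenCV 4.12 (cv2) and the standard library are available. Lean on these libraries where they do the work, as an engineer would, in place of code of your own. Each camera call takes 0.05 s, during which the arm holds its last target. There are 200 camera calls.

## Working session

There is one attempt and no reset: what is moved stays moved. The work goes in short steps, Python scripts to look and compute and a tool call to move; the robot and the scene stay as the last step left them, time stands still between calls to the robot, and variables do not carry over. Pictures are saved under pics/ and viewed, at most 10 in all, crops included, and the job is handed in when it is done.

Besides the shell and the picture viewer there is one more tool, called after "Call:" as a command line: name --argument value ..., lists and objects as JSON in quotes. move_arm: Moves the arm, as the interface text tells. Its arguments: {"type":"object","properties":{"plan":{"type":"array","items":{"type":"array"}}},"required":["plan"]}

```bash
mkdir -p pics; cat > h.py <<'E'
import numpy as np, cv2
from cell import readout, eyes, env
def ray(p,uv):
    K=np.array(p["K"]);E=np.array(p["extrinsics"])
    d=np.linalg.inv(K)@[uv[0],uv[1],1]; d=np.array([d[0],-d[1],-d[2]])
    return E[:3,3],E[:3,:3]@d
def onz(p,uv,z):
    o,d=ray(p,uv); return o+d*(z-o[2])/d[2]
def proj(p,X):
    K=np.array(p["K"]);E=np.array(p["extrinsics"])
    c=E[:3,:3].T@(np.array(X)-E[:3,3]); q=K@[c[0],-c[1],-c[2]]; return q[:2]/q[2]
E
python3 - <<'E'
from h import *
ims=[]
for n in("top","scene"):
    p=eyes.read_camera(n); ims.append(p["img"])
    print(n,p.keys(),np.round(p["extrinsics"],3).tolist(),np.round(p["K"],1).tolist())
    for k,z in(("carousel",46),("dish",60),("bottle",117),("peg",101)):
        for r in eyes.cut_out(p,k)[:7]:
            print(n,k,round(r["score"],2),np.round(r["uv"]),r["mask"].sum(),np.round(onz(p,r["uv"],z)))
    cv2.imwrite(f"pics/{n}.png",cv2.resize(p["img"][:,:,::-1],(800,600)))
print(readout.state())
E
```

```text
top dict_keys(['img', 'K', 'extrinsics', 'shot']) [[-0.009, 0.995, -0.102, 430.973], [-1.0, -0.01, -0.012, -23.817], [-0.013, 0.102, 0.995, 1300.362], [0.0, 0.0, 0.0, 1.0]] [[487.2, 0.0, 258.0], [0.0, 487.2, 194.3], [0.0, 0.0, 1.0]]
top carousel 0.64 [329. 186.] 8258 [ 579. -193.   46.]
top dish 0.76 [161. 139.] 379 [705. 242.  60.]
top dish 0.67 [239. 164.] 372 [639.  39.  60.]
top dish 0.64 [306. 178.] 419 [ 600. -132.   60.]
top dish 0.59 [213. 273.] 419 [360. 107.  60.]
top bottle 0.59 [356. 161.] 297 [ 633. -251.  117.]
top peg 0.84 [336. 194.] 7099 [ 554. -203.  101.]
scene dict_keys(['img', 'K', 'extrinsics', 'shot']) [[0.705, 0.28, -0.651, -184.395], [-0.709, 0.258, -0.656, -708.325], [-0.016, 0.925, 0.38, 545.398], [0.0, 0.0, 0.0, 1.0]] [[474.4, 0.0, 254.6], [0.0, 474.4, 202.7], [0.0, 0.0, 1.0]]
scene carousel 0.93 [352. 262.] 7051 [ 579. -229.   46.]
scene dish 0.82 [278. 228.] 278 [573. -21.  60.]
scene dish 0.65 [242. 203.] 184 [624. 154.  60.]
scene dish 0.62 [322. 244.] 369 [ 578. -148.   60.]
scene dish 0.62 [176. 259.] 389 [315.  33.  60.]
scene peg 0.64 [345. 265.] 5725 [ 474. -279.  101.]
{'t': 0.5, 'joints': array([ 1.19638341e+00,  4.90958471e-01,  1.55893877e+00, -3.78065074e-05,
        1.09168424e+00, -1.05627353e-01]), 'qvel': array([-1.57814969e-03,  9.56790838e-05,  5.14246027e-04, -1.40684534e-03,
        3.43911517e-04, -2.58851016e-03]), 'tau': array([-2.02122092e-04, -6.12058783e+01, -2.58286124e+01,  6.92811795e-02,
        4.48118232e-02, -1.41900665e-05]), 'eef_pos': array([165.97983992, 602.56022987, 214.61123066]), 'tcp_rot': array([3.14158508e+00, 3.45403390e-05, 2.87282452e+00]), 'ft_force': array([ 0.03292023, -0.43197152,  0.29882086]), 'moment': array([-0.01372103, -0.0205877 , -0.00560736]), 'grip_force': 0.0, 'opening': 1.001664448712593}
```

View pics/top.png

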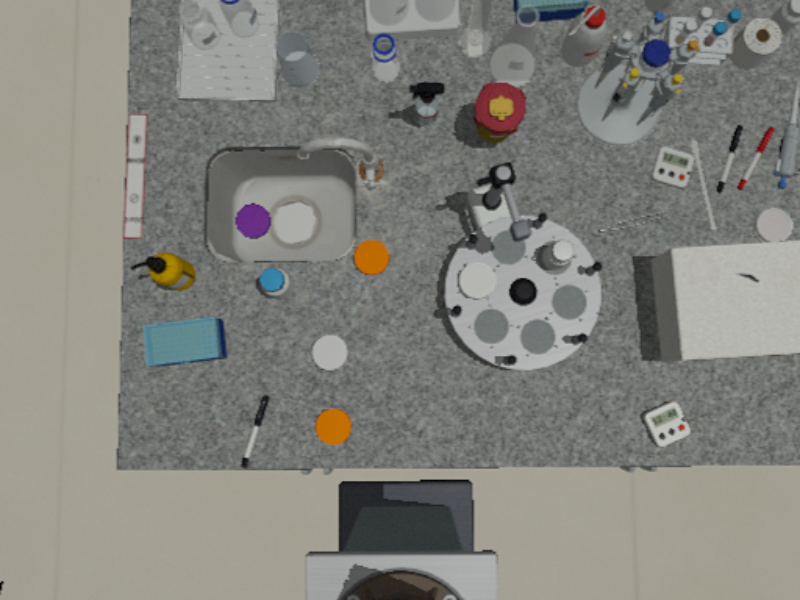

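View pics/scene.png

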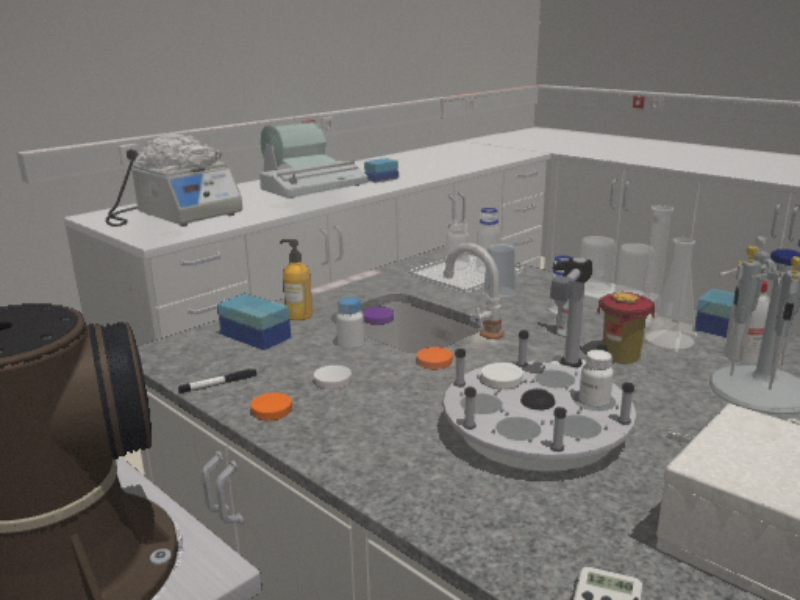

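The top view shows the carousel hub at about (523,291) in the 800 px picture. The white dish is in the place to its left at (478,280), and the bottle is to the right of the nozzle at (560,255).

The other white discs lie at (330,352) on the worktop and (295,222) in the sink, and the orange and purple ones aren't meant. Only the dish at (478,280) stands on the carousel next to the nozzle, so it is the one meant, and the turntable must go clockwise (negative). I'll fit the carousel pose from the six peg caps and confirm it in a crop.

```bash
python3 - <<'E'
from h import *
from scipy.optimize import least_squares
p=eyes.read_camera("top"); img=p["img"]
def pegs(v): return [[v[0]+117*np.cos(v[2]+a),v[1]+117*np.sin(v[2]+a),94] for a in np.radians([30,90,150,210,270,330])]
px=np.array([(473,239),(457,311),(511,360),(582,338),(597,267),(542,217)])*.64  # 30..: left-far, left... 
px=px[[0,1,2,3,4,5]]
# refine: dark blob centroid near each
g=img.max(2); ref=[]
for u,v in px:
    u0,v0=int(u),int(v); w=g[v0-6:v0+7,u0-6:u0+7]<60
    yy,xx=np.nonzero(w); ref.append((u0-6+xx.mean()+.0,v0-6+yy.mean())); 
ref=np.array(ref);print(np.round(ref,1).tolist())
f=lambda v:np.r_[(np.array([proj(p,X) for X in pegs(v)])-ref).ravel()]
s=least_squares(f,[575,-205,0.2]); print(s.x,np.degrees(s.x[2]),np.round(s.fun,1))
v=s.x; c,sn=np.cos(v[2]),np.sin(v[2])
W=lambda x,y,z:[v[0]+c*x-sn*y,v[1]+sn*x+c*y,z]
big=cv2.resize(img[120:250,265:405],None,fx=5,fy=4.6)[:,:,::-1].copy()
def dot(X,col):
    u=proj(p,X); cv2.circle(big,(int((u[0]+.5-265)*5),int((u[1]+.5-120)*4.6)),4,col,-1)
for X in pegs(v): dot(X,(0,0,255))
dot(W(0,0,60),(255,0,0)); dot(W(78,0,148),(0,255,0)); dot(W(39,67.5,60),(255,0,255)); dot(W(39,-67.5,117),(255,255,0)); dot(W(165,0,200),(0,255,255))
cv2.imwrite("pics/crop.png",big)
R=cv2.Rodrigues(np.zeros(3))[0]
st=readout.state(); yaw=st["tcp_rot"][2]; x=np.array([np.cos(yaw),np.sin(yaw)]); y=np.array([np.sin(yaw),-np.cos(yaw)])
for r,a in((117,210),(117,228),(117,222),(117,215),(117,205),(117,195),(117,185),(117,178),(117,172)):
    w=np.array(W(r*np.cos(np.radians(a)),r*np.sin(np.radians(a)),0)[:2]); d=(w-st["eef_pos"][:2])/1000
    print(a,np.round(w),"tool",np.round([d@x,d@y],4))
print("tool y in carousel deg",np.degrees(np.arctan2(y[1],y[0])-v[2]))
E
```

```text
[[301.0, 151.3], [290.6, 199.3], [325.7, 230.1], [370.6, 216.1], [380.9, 170.5], [345.4, 139.9]]
[ 5.78217670e+02 -2.02661774e+02  2.87711682e-01] 16.484665078603044 [-0.   1.5  0.1 -1.3 -0.   0.1  0.3  0.2 -0.5  0.1  0.1 -0.6]
210 [ 498. -288.] tool [-0.5562 -0.77  ]
228 [ 528. -308.] tool [-0.5908 -0.782 ]
222 [ 517. -302.] tool [-0.5788 -0.7792]
215 [ 505. -294.] tool [-0.5654 -0.7744]
205 [ 491. -280.] tool [-0.5474 -0.7648]
195 [ 478. -264.] tool [-0.5313 -0.7522]
185 [ 469. -246.] tool [-0.5177 -0.737 ]
178 [ 465. -232.] tool [-0.5099 -0.7251]
172 [ 462. -220.] tool [-0.5043 -0.7142]
tool y in carousel deg 58.11405942728433
```

View pics/crop.png

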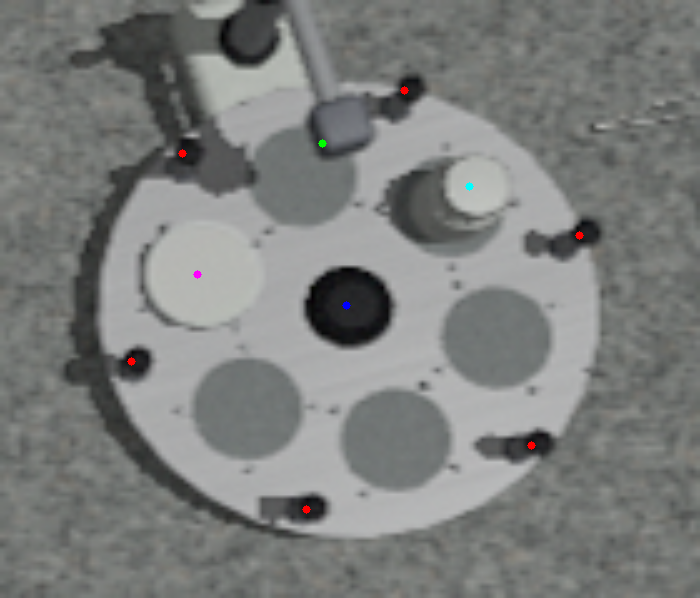

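The crop confirms it: the fitted dots sit on the caps, the hub, the dish at (200,272) and the bottle cap at (470,185). The carousel is at (578,-203) mm with yaw 16.5°. I'll push the near peg (150°, at (310,508)) clockwise with shut fingers, well away from both the dish and the bottle.

Call:
move_arm --plan '[[[0, 0, 0], [-0.06, -0.04, 0], -1], [[0, 0, 0], [-0.11, -0.075, 0], -1], [[0, 0, 0], [-0.16, -0.11, 0], -1], [[0, 0, 0], [-0.21, -0.15, 0], -1], [[0, 0, 0], [-0.26, -0.19, 0], -1]]'

```text
t: 1.18
eef_pos: [361.5, 356.6, 214.8]
tcp_rot: [3.141, 0.0, 2.873]
ft_force: [1.2, 0.1, -0.5]
opening: 0.529
grip_force: 0.0
```

Call:
move_arm --plan '[[[0, 0, 0], [-0.05, -0.04, 0], -1], [[0, 0, 0], [-0.09, -0.08, 0], -1], [[0, 0, 0], [-0.1, -0.13, 0], -1], [[0, 0, 0], [-0.1, -0.19, 0], -1], [[0, 0, 0], [-0.1, -0.25, 0], -1]]'

```text
t: 1.8
eef_pos: [389.9, 89.1, 214.7]
tcp_rot: [3.141, 0.001, 2.873]
ft_force: [1.5, -1.4, 0.4]
opening: 0.025
grip_force: 0.0
```

```bash
cat > plan.py <<'E'
from h import *
v=np.array([578.2,-202.7,.2877])
st=readout.state(); yaw=st["tcp_rot"][2]; x=np.array([np.cos(yaw),np.sin(yaw)]); y=np.array([np.sin(yaw),-np.cos(yaw)])
print(st["t"],np.round(st["eef_pos"]),st["tcp_rot"],st["opening"])
for a in range(170,116,-3):
    t=np.radians(a)+v[2]; w=v[:2]+117*np.array([np.cos(t),np.sin(t)]); d=(w-st["eef_pos"][:2])/1000
    t2=np.degrees(np.arctan2(y[1],y[0])-(t-np.pi/2)); print(a,np.round(w),np.round([d@x,d@y],4),"turn z",round(t2,1))
E
python3 plan.py
```

```text
1.8 [390.  89. 215.] [3.14141124e+00 5.09736424e-04 2.87319529e+00] 0.02463955473887043
170 [ 462. -216.] [-0.1503 -0.2749] turn z -21.9
167 [ 461. -210.] [-0.1482 -0.2692] turn z -18.9
164 [ 461. -204.] [-0.1464 -0.2634] turn z -15.9
161 [ 461. -198.] [-0.1449 -0.2574] turn z -12.9
158 [ 462. -191.] [-0.1437 -0.2514] turn z -9.9
155 [ 462. -185.] [-0.1428 -0.2454] turn z -6.9
152 [ 464. -179.] [-0.1422 -0.2393] turn z -3.9
149 [ 465. -173.] [-0.1419 -0.2331] turn z -0.9
146 [ 467. -167.] [-0.142 -0.227] turn z 2.1
143 [ 469. -162.] [-0.1424 -0.2209] turn z 5.1
140 [ 471. -156.] [-0.1431 -0.2148] turn z 8.1
137 [ 474. -150.] [-0.1441 -0.2088] turn z 11.1
134 [ 476. -145.] [-0.1455 -0.2028] turn z 14.1
131 [ 480. -140.] [-0.1471 -0.1969] turn z 17.1
128 [ 483. -135.] [-0.1491 -0.1911] turn z 20.1
125 [ 487. -130.] [-0.1513 -0.1854] turn z 23.1
122 [ 491. -125.] [-0.1539 -0.1798] turn z 26.1
119 [ 495. -121.] [-0.1567 -0.1744] turn z 29.1
```

Call:
move_arm --plan '[[[0, 0, 0], [-0.03, -0.05, 0], -1], [[0, 0, 0], [-0.06, -0.1, 0], -1], [[0, 0, 0], [-0.09, -0.155, 0], -1], [[0, 0, 0], [-0.12, -0.21, 0], -1], [[0, 0, 0], [-0.141, -0.27, 0], -1]]'

```text
t: 2.42
eef_pos: [455.0, -208.0, 214.7]
tcp_rot: [-3.142, 0.001, 2.873]
ft_force: [0.4, 0.2, 0.7]
opening: 0.004
grip_force: 0.0
```

Call:
move_arm --plan '[[[0, 0, 0], [0, 0, 0], -1], [[0, 0, 0], [0, 0, 0], -1]]'

```text
t: 2.68
eef_pos: [454.3, -205.4, 214.4]
tcp_rot: [3.141, -0.001, 2.872]
ft_force: [1.1, -0.0, 0.1]
opening: 0.002
grip_force: 0.0
```

```bash
python3 - <<'E'
from h import *
p=eyes.read_camera("wrist")
v=np.array([578.2,-202.7,.2877])
st=readout.state();print(st["eef_pos"],st["t"])
im=p["img"][:,:,::-1].copy()
for a in (90,150,210,270):
    t=np.radians(a)+v[2]; u=proj(p,[v[0]+117*np.cos(t),v[1]+117*np.sin(t),101]);print(a,u)
    if abs(u).max()<600: cv2.circle(im,(int(u[0]),int(u[1])),3,(0,0,255),-1)
u=proj(p,[*st["eef_pos"]]); cv2.circle(im,(int(u[0]),int(u[1])),3,(0,255,0),-1)
u=proj(p,[*st["eef_pos"][:2],70]); cv2.circle(im,(int(u[0]),int(u[1])),3,(255,0,0),-1)
cv2.imwrite("pics/wrist.png",im)
E
python3 plan.py
```

```text
[ 454.36347    -204.81467155  214.58302137] 2.725
90 [393.8968705  242.10359965]
150 [292.08551796 188.95019633]
210 [191.39518403 248.38644365]
270 [201.24431008 344.66475477]
2.725 [ 454. -205.  215.] [ 3.14123262e+00 -4.17425410e-04  2.87326030e+00] 0.002385771464959795
170 [ 462. -216.] [-0.0103 -0.0087] turn z -21.9
167 [ 461. -210.] [-0.0081 -0.0029] turn z -18.9
164 [ 461. -204.] [-0.0063  0.0029] turn z -15.9
161 [ 461. -198.] [-0.0048  0.0088] turn z -12.9
158 [ 462. -191.] [-0.0036  0.0148] turn z -9.9
155 [ 462. -185.] [-0.0027  0.0209] turn z -6.9
152 [ 464. -179.] [-0.0021  0.027 ] turn z -3.9
149 [ 465. -173.] [-0.0019  0.0331] turn z -0.9
146 [ 467. -167.] [-0.0019  0.0392] turn z 2.1
143 [ 469. -162.] [-0.0023  0.0454] turn z 5.1
140 [ 471. -156.] [-0.003   0.0514] turn z 8.1
137 [ 474. -150.] [-0.004   0.0575] turn z 11.1
134 [ 476. -145.] [-0.0054  0.0635] turn z 14.1
131 [ 480. -140.] [-0.007   0.0694] turn z 17.1
128 [ 483. -135.] [-0.009   0.0752] turn z 20.1
125 [ 487. -130.] [-0.0113  0.0809] turn z 23.1
122 [ 491. -125.] [-0.0138  0.0864] turn z 26.1
119 [ 495. -121.] [-0.0167  0.0918] turn z 29.1
```

View pics/wrist.png

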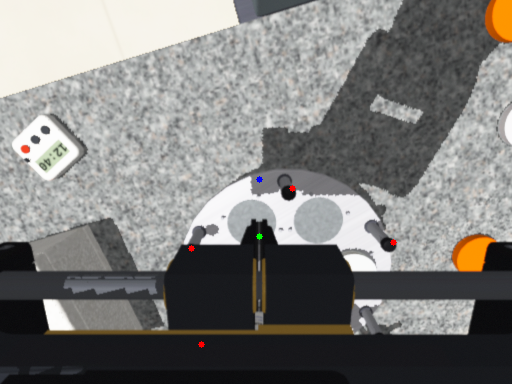

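The peg cap shows at (288,192), 4 px from the prediction, which is about 3–4 mm. The fingers will come down beside it with about 10 mm to spare.

Call:
move_arm --plan '[[[0, 0, 0], [-0.008, -0.006, 0.04], -1], [[0, 0, 0], [-0.008, -0.006, 0.08], -1], [[0, 0, 0], [-0.008, -0.006, 0.12], -1], [[0, 0, 0], [-0.008, -0.006, 0.145], -1], [[0, 0, 0], [-0.008, -0.006, 0.145], -1]]'

```text
t: 3.35
eef_pos: [460.3, -211.9, 68.7]
tcp_rot: [3.141, -0.003, 2.875]
ft_force: [0.6, 0.2, 0.5]
opening: 0.005
grip_force: 0.0
```

```bash
python3 plan.py
```

```text
3.35 [ 460. -212.   69.] [ 3.14057775e+00 -2.82833580e-03  2.87474467e+00] 0.005285778333668475
170 [ 462. -216.] [-0.0026 -0.0034] turn z -21.8
167 [ 461. -210.] [-0.0005  0.0023] turn z -18.8
164 [ 461. -204.] [0.0013 0.0082] turn z -15.8
161 [ 461. -198.] [0.0028 0.0141] turn z -12.8
158 [ 462. -191.] [0.004  0.0201] turn z -9.8
155 [ 462. -185.] [0.0049 0.0262] turn z -6.8
152 [ 464. -179.] [0.0055 0.0323] turn z -3.8
149 [ 465. -173.] [0.0057 0.0384] turn z -0.8
146 [ 467. -167.] [0.0056 0.0445] turn z 2.2
143 [ 469. -162.] [0.0052 0.0506] turn z 5.2
140 [ 471. -156.] [0.0045 0.0567] turn z 8.2
137 [ 474. -150.] [0.0035 0.0628] turn z 11.2
134 [ 476. -145.] [0.0021 0.0687] turn z 14.2
131 [ 480. -140.] [0.0005 0.0746] turn z 17.2
128 [ 483. -135.] [-0.0015  0.0804] turn z 20.2
125 [ 487. -130.] [-0.0038  0.0861] turn z 23.2
122 [ 491. -125.] [-0.0063  0.0917] turn z 26.2
119 [ 495. -121.] [-0.0092  0.0971] turn z 29.2
```

Call:
move_arm --plan '[[[0, 0, 0], [0, 0.008, 0], -1], [[0, 0, 0], [0.001, 0.014, 0], -1], [[0, 0, 0], [0.001, 0.019, 0], -1], [[0, 0, 0], [0.002, 0.024, 0], -1], [[0, 0, 0], [0.002, 0.029, 0], -1]]'

```text
t: 3.98
eef_pos: [466.7, -185.0, 69.9]
tcp_rot: [-3.141, 0.001, 2.873]
ft_force: [-0.2, -1.6, 2.4]
opening: 0.004
grip_force: 0.9
```

```bash
python3 plan.py | sed -n '1p;7,19p'
```

```text
3.975 [ 467. -185.   70.] [-3.14145248e+00  6.38680379e-04  2.87273580e+00] 0.004036777388828573
155 [ 462. -185.] [ 0.004  -0.0015] turn z -6.9
152 [ 464. -179.] [0.0045 0.0046] turn z -3.9
149 [ 465. -173.] [0.0048 0.0107] turn z -0.9
146 [ 467. -167.] [0.0047 0.0169] turn z 2.1
143 [ 469. -162.] [0.0043 0.023 ] turn z 5.1
140 [ 471. -156.] [0.0036 0.0291] turn z 8.1
137 [ 474. -150.] [0.0026 0.0351] turn z 11.1
134 [ 476. -145.] [0.0013 0.0411] turn z 14.1
131 [ 480. -140.] [-0.0004  0.047 ] turn z 17.1
128 [ 483. -135.] [-0.0023  0.0528] turn z 20.1
125 [ 487. -130.] [-0.0046  0.0585] turn z 23.1
122 [ 491. -125.] [-0.0071  0.0641] turn z 26.1
119 [ 495. -121.] [-0.01    0.0695] turn z 29.1
```

Call:
move_arm --plan '[[[0, 0, 0], [0.001, 0.005, 0], -1], [[0, 0, 0], [0.001, 0.01, 0], -1], [[0, 0, 2], [0.002, 0.015, 0], -1], [[0, 0, 4], [0.002, 0.02, 0], -1], [[0, 0, 6], [0.001, 0.025, 0], -1]]'

```text
t: 4.6
eef_pos: [472.2, -160.6, 69.6]
tcp_rot: [-3.142, -0.0, 2.767]
ft_force: [-0.5, -2.8, 0.8]
opening: 0.009
grip_force: 1.4
```

```bash
python3 plan.py | sed -n '1p;10,19p'
```

```text
4.6 [ 472. -161.   70.] [-3.14159132e+00 -2.82939028e-04  2.76678752e+00] 0.009104123730696193
146 [ 467. -167.] [ 0.0026 -0.0084] turn z -4.0
143 [ 469. -162.] [ 0.0029 -0.0023] turn z -1.0
140 [ 471. -156.] [0.0028 0.0038] turn z 2.0
137 [ 474. -150.] [0.0024 0.0099] turn z 5.0
134 [ 476. -145.] [0.0017 0.016 ] turn z 8.0
131 [ 480. -140.] [0.0007 0.022 ] turn z 11.0
128 [ 483. -135.] [-0.0006  0.028 ] turn z 14.0
125 [ 487. -130.] [-0.0022  0.0339] turn z 17.0
122 [ 491. -125.] [-0.0042  0.0397] turn z 20.0
119 [ 495. -121.] [-0.0064  0.0454] turn z 23.0
```

Call:
move_arm --plan '[[[0, 0, 2], [0.001, 0.005, 0], -1], [[0, 0, 5], [0.001, 0.01, 0], -1], [[0, 0, 8], [0, 0.015, 0], -1], [[0, 0, 10], [-0.001, 0.02, 0], -1], [[0, 0, 12], [-0.002, 0.024, 0], -1]]'

```text
t: 5.22
eef_pos: [482.5, -138.6, 69.4]
tcp_rot: [-3.142, -0.001, 2.557]
ft_force: [-1.3, -1.2, -0.5]
opening: 0.001
grip_force: 0.4
```

```bash
python3 plan.py | sed -n '1p;14,19p'
```

```text
5.225 [ 482. -139.   69.] [-3.14153729e+00 -1.29757027e-03  2.55748273e+00] 0.001375419174319943
134 [ 476. -145.] [ 0.0015 -0.0087] turn z -4.0
131 [ 480. -140.] [ 0.0018 -0.0026] turn z -1.0
128 [ 483. -135.] [0.0017 0.0035] turn z 2.0
125 [ 487. -130.] [0.0013 0.0096] turn z 5.0
122 [ 491. -125.] [0.0006 0.0157] turn z 8.0
119 [ 495. -121.] [-0.0004  0.0217] turn z 11.0
```

Force is dropping, so the peg is near the crest. I'll push slowly a little further and let it run.

Call:
move_arm --plan '[[[0, 0, 2], [0, 0.004, 0], -1], [[0, 0, 4], [0, 0.008, 0], -1], [[0, 0, 6], [-0.001, 0.011, 0], -1], [[0, 0, 6], [-0.001, 0.013, 0], -1], [[0, 0, 6], [-0.001, 0.013, 0], -1]]'

```text
t: 5.85
eef_pos: [490.6, -128.6, 69.5]
tcp_rot: [-3.142, -0.001, 2.455]
ft_force: [-0.0, -0.6, -0.2]
opening: 0.005
grip_force: 0.0
```

```bash
python3 - <<'E'
from h import *
st=readout.state(); print(st["t"],st["eef_pos"],st["ft_force"])
p=eyes.read_camera("scene")
cv2.imwrite("pics/s2.png",cv2.resize(p["img"][150:350,220:480,::-1],None,fx=3,fy=3))
E
```

```text
5.85 [ 490.64596048 -128.580885     69.47625507] [-0.04398184 -0.59531127 -0.20943597]
```

View pics/s2.png

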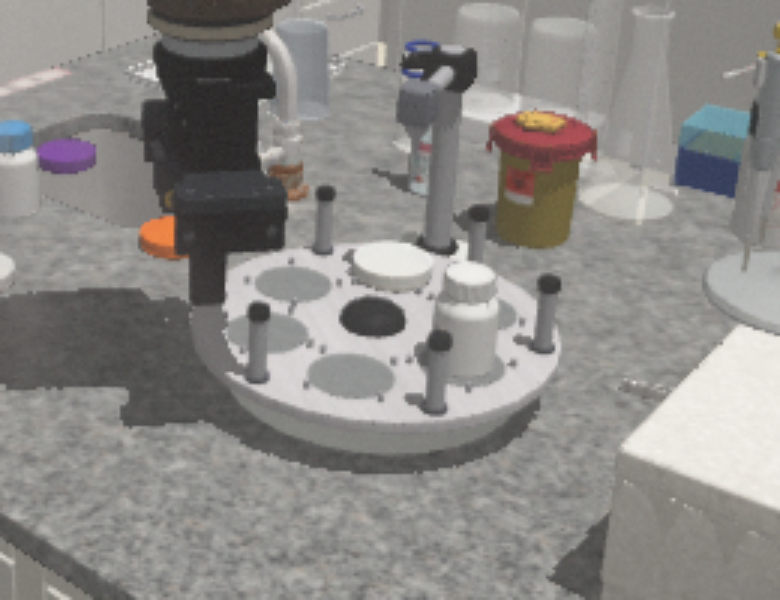

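The turntable has run on: the dish is at (393,265) below the nozzle and the bottle stands upright at (465,320). The fingers carry no load, so I'll withdraw upward and then check.

Call:
move_arm --plan '[[[0, 0, 0], [0, 0, -0.03], -1], [[0, 0, 0], [0, 0, -0.08], -1], [[0, 0, 0], [0, 0, -0.14], -1], [[0, 0, 0], [0, 0, -0.15], -1], [[0, 0, 0], [0, 0, -0.15], -1]]'

```text
t: 6.52
eef_pos: [490.6, -128.9, 219.6]
tcp_rot: [3.141, 0.001, 2.454]
ft_force: [-0.4, 0.9, -0.6]
opening: 0.004
grip_force: 0.0
```

Call:
move_arm --plan '[[[0, 0, 0], [0.02, 0.05, 0], -1], [[0, 0, 0], [0.06, 0.09, 0], -1], [[0, 0, 0], [0.08, 0.14, 0], -1], [[0, 0, 0], [0.08, 0.18, 0], -1], [[0, 0, 0], [0.08, 0.22, 0], -1]]'

```text
t: 7.15
eef_pos: [568.5, 93.3, 217.4]
tcp_rot: [-3.139, -0.003, 2.455]
ft_force: [0.3, -1.3, 0.1]
opening: 0.009
grip_force: 0.0
```

```bash
python3 - <<'E'
from h import *
v=np.array([578.2,-202.7,.2877]); c,s=np.cos(v[2]),np.sin(v[2])
for n in("top","scene"):
    p=eyes.read_camera(n)
    for r in eyes.cut_out(p,"dish"):
        w=onz(p,r["uv"],60)[:2]-v[:2]; l=[c*w[0]+s*w[1],-s*w[0]+c*w[1]]
        if np.hypot(*l)<130: print(n,r["score"],r["uv"],np.round(l))
    if n=="top":
        big=cv2.resize(p["img"][120:250,265:405],None,fx=4,fy=4)[:,:,::-1].copy()
        for a in np.radians([30,90,150,210,270,330])+v[2]:
            u=proj(p,[v[0]+117*np.cos(a),v[1]+117*np.sin(a),94]); cv2.circle(big,(int((u[0]+.5-265)*4),int((u[1]+.5-120)*4)),3,(0,0,255),-1)
        cv2.imwrite("pics/end.png",big)
print(readout.state()["eef_pos"],readout.state()["t"])
E
```

```text
top 0.79 [323.0, 157.6] [78.  4.]
scene 0.92 [351.9, 240.2] [62. -2.]
[567.8431635   92.11982883 217.37756015] 7.35
```

View pics/end.png

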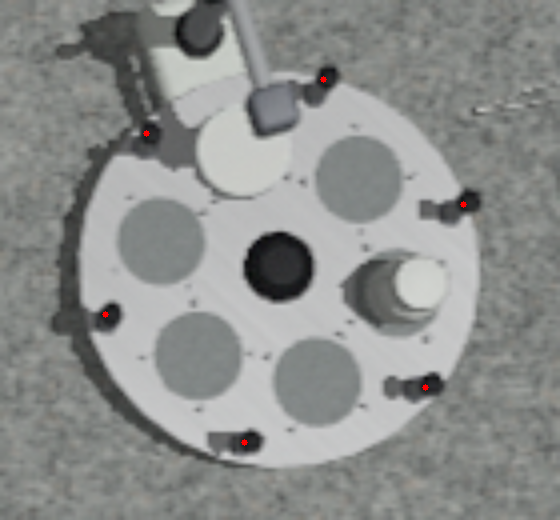

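The pegs sit exactly on the detent positions. The dish is at (243,150), beneath the nozzle and in its place, and the bottle is upright at (410,290).

```bash
python3 -c "
from cell import env
print(env.job_done())"
```

```text
the job is handed in; nothing more can be done
None
```

I turned the carousel one place clockwise into its detent, bringing the dish under the nozzle with the bottle still upright, and handed the job in; the hand-in returned no verdict.

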